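Unload the resin curing box and close it up for the next batch

TASK

The resin blocks in the curing box are cured: turn the T-key a quarter turn to unlock the amber guard panel, swing the panel up until it stands upright, and lift the blocks out of the mould by their white holders, standing each one upright in the blue tray. Then lower the cover plate over the mould's two locating pins until it lies flush, swing the panel fully shut and turn the key back to locked. Leave the beaker and the blue-capped bottle where they are.

Things in the scene. Friction and masses are not known exactly. Their poses are not given: they have to be found in the camera images.
- curing_box: White bench-top curing box, 220 x 250 x 112 mm (x, y, height), fixed to the bench, walls 6 mm; its rim is 112 mm and its inside floor 40 mm above the bench. Origin: centre of its underside; x points from its front (control fascia, key side) to the hinge at the back, y to its left, z up. A dark steel mould stands inside.
- mould_top (a point): Centre of the mould's top face, 74 mm above the bench, midway between the locating pins; axes parallel to the box's. The mould is 100 x 184 mm (x, y), 5 mm behind the box's centre, and has six cavities, each 33 x 27 mm and 10 mm deep, centred at x = -24 and +24 mm, y = -52, 0 and +52 mm from here.
- pin_left (a point): Foot of the left (+y) locating pin, on the mould's top face. Pin: steel, 8 mm diameter, 14 mm tall, the upper 6 mm tapering to 3 mm.
- pin_right (a point): Foot of the right (-y) locating pin, like the left one; the pins are 164 mm apart along the box's y.
- panel (a joint): Angle of the guard panel (rad): grey frame, amber window, 214 x 246 x 6 mm, hinged along the back rim. 0 = shut, grows as the front edge swings up and back, 1.57 = upright, stop at 1.85. Stiff friction hinge: it stays where it is left; about 5 N at the handle lifts it. The cam tongue holds it shut until the key is past 1 rad; with the tongue out it lands on the front lip and cannot be shut.
- panel_hinge (a point): Point on the panel's hinge line, midway along it, 112 mm above the bench; its axes turn with the panel (shut: parallel to the box's axes).
- panel_handle (a point): Middle of the bar of the panel's black bow handle; it and its axes move with the panel. The bar is 10 mm thick, about 50 mm long, runs front to back (at right angles to the hinge line) and its middle stands 32 mm off the panel's top face. From panel_hinge with the panel shut: 170 mm to the front, 60 mm to the left, 38 mm up.
- key (a joint): Angle (rad) of the red T-key in the cam lock at the panel's right front. 0 = locked: the T-bar points front to back, the tongue lies under the front lip; 1.571 = unlocked: the T-bar lies left to right. Grows clockwise seen from above; stops at both ends; about 0.08 N m friction, stays where it is left. The key stays in the lock.
- key_grip (a point): Middle of the T-key's bar, on the key's axis. The bar is 44 mm long (along this point's x), 9 mm thick (y) and 14 mm tall (7 mm above and below this point); this point is 31 mm above the panel's top face, 149 mm above the bench when shut. The tongue sits 20 mm under the panel, reaching 33 mm from the axis. Axes turn with key and panel.
- cover_plate: Aluminium cover plate of the mould, 96 x 180 x 6 mm (x, y, z), 0.3 kg, lying on the bench left or right of the box. Two 11.5 mm through holes at y = +82 and -82 mm. Black grip bar across its middle: 52 mm along x, 12 mm thick in y, its top 30 mm above the underside. Origin: centre of the underside. It fits the pins either way round; seated, its underside lies on the mould top.
- tray: Loose open tray of blue enamelled steel, 166 x 126 x 16 mm, walls and floor 3 mm thick, 0.7 kg, beside the box on the side opposite the cover plate. Origin: centre of its underside; x along its long side.
- block_1: Cured resin block on its holder, 30 g, in a mould cavity; not every block is there. Origin: centre of its underside. Amber resin foot 30 x 24 x 12 mm (x, y, z), above it a white upright holder tab, 22 mm along x, 10 mm thick in y, its top 37 mm above the underside. In its cavity the underside is 10 mm below the mould top, 1.5 mm play all round.
- block_2: Like block_1.
- block_3: Like block_1.
- block_4: Like block_1.
- block_5: Like block_1.
- block_6: Like block_1.
- beaker: Bystander: glass beaker, 52 mm wide, 68 mm tall, origin at the centre of its underside. Leave it.
- bottle_37: Bystander: small reagent bottle with a blue cap, 40 mm wide, 87 mm tall, origin at the centre of its underside. Leave it.
Mind the look-alikes: they are no part of the job. Leave any purple look-alike of the cover_plate alone.

How it is judged:
On the way, in this order (a step that is already met when the one before it is completed fails the run):
1. the key is turned to unlocked (value of joint key above 1.25 rad and value of joint panel below 0.03 rad), for 0.2 s.
2. the panel is swung up until it stands upright (value of joint panel above 1.4 rad), for 0.2 s.
3. the cover plate lies flush on the mould, over both pins (horizontal distance between cover_plate and mould_top below 0.004 m and z of cover_plate in the frame of mould_top between -0.0025 and 0.0025 m and angle between cover_plate's own z axis and vertical below 0.03 rad and angle between the y axis of cover_plate and the y axis of mould_top, either way round below 0.06 rad), for 0.3 s.
4. the panel is shut again (value of joint panel below 0.03 rad), for 0.2 s.
At the end, for the whole second after the job is handed in: Panel shut (under 0.03 rad) and key locked (under 0.25 rad); cover plate flush on the mould top (underside within 2.5 mm, centred within 4 mm, level within 0.03 rad); every block that was there stands upright (within 0.25 rad) on the tray's floor, at rest (all of step 3 and value of joint panel below 0.03 rad and value of joint key below 0.25 rad and x of block_1 in the frame of tray between -0.072 and 0.072 m and y of block_1 in the frame of tray between -0.052 and 0.052 m and z of each of block_1, block_2, block_3, block_4, block_5, block_6 in the frame of tray below 0.009 m and angle between each of block_1, block_2, block_3, block_4, block_5, block_6's own z axis and vertical below 0.25 rad and linear speed of each of block_1, block_2, block_3, block_4, block_5, block_6 below 0.02 m/s and x of block_2 in the frame of tray between -0.072 and 0.072 m and y of block_2 in the frame of tray between -0.052 and 0.052 m and x of block_3 in the frame of tray between -0.072 and 0.072 m and y of block_3 in the frame of tray between -0.052 and 0.052 m and x of block_4 in the frame of tray between -0.072 and 0.072 m and y of block_4 in the frame of tray between -0.052 and 0.052 m and x of block_5 in the frame of tray between -0.072 and 0.072 m and y of block_5 in the frame of tray between -0.052 and 0.052 m and x of block_6 in the frame of tray between -0.072 and 0.072 m and y of block_6 in the frame of tray between -0.052 and 0.052 m); the robot touches nothing.
It fails at once if the beaker is moved more than 5 cm (distance of beaker from where it was at the start of the episode above 0.05 m).
It fails at once if the blue-capped bottle is moved more than 5 cm (distance of bottle_37 from where it was at the start of the episode above 0.05 m).
Of block_1, block_2, block_3, block_4, block_5, block_6 only 2 to 4 are there at a start; the rules pass over those that are not, and their reading is None.
At some moment in a run one of cover_plate, tray may be knocked a few centimetres aside while the robot is not near it.
It also fails if it takes over 210 s, if anything falls off the work surface, if the arm or the gripper's body presses on something with over 40 N, if the wrist force passes 120 N, or if a joint passes its speed limit or range.

ROBOT

A 7-joint arm with a two-finger parallel gripper is mounted at the origin on a cart in front of the work surface, level with it; the furniture and walls round the work are solid. World frame = base frame: x ahead of the robot, y to its left, z up, the work surface at z = 0. Lengths are in m, angles in rad, forces in N, time in s.
With the tool pointing down it reaches from about 0.425 to 0.825 m from the base axis. Payload 3.6 kg.
Tool frame: the origin (TCP) lies where the fingers leave the gripper's body, on its centre line; the fingertips stand 73 mm ahead of it and the grasp point (between the pads) lies 54 mm ahead of it; z points along the fingers, y is the line along which they close (so a half turn about z gives the same grasp; the last joint's range is limited). The gripper opens to 85 mm and grips with 20 to 120 N. Pads are 22 mm wide; open, the fingers measure 114 mm over their backs; the gripper's body (76 mm by 85 mm) begins 54 mm behind the grasp point. The pads swing forward as they close: fully open they stand 13 mm farther back than shut.
Start: joints at [-1.224, 0.615, -0.013, 1.423, 0.008, 1.103, -0.04], TCP at [0.237, 0.605, 0.304] pointing down, gripper open.
Joint ranges: [-3.12, 3.12], [-0.3, 2.06], [-1.34, 1.32], [0.26, 2.42], [-1.36, 4.5], [0.01, 1.98], [-2.84, 2.84]. Speed limits (rad/s): [2.79, 2.79, 3.14, 3.14, 3.14, 3.14, 3.14].

INTERFACE

Orientations are given as a unit quaternion [x, y, z, w].
In Python, from station import arm, snapshot, camera_info, ticket gives the robot as it stands. Calls block until the motion is done:
- arm.movep(position, orientation): joint-space move of the TCP to a pose.
- arm.line_to(position, velocity=0.15, ori=None): straight line of the TCP; ori=None keeps the orientation; velocity is the mean speed in m/s.
- arm.move_j(angles): joint-space move.
- arm.move_gripper(opening, effort=None): opening from 0.0 (shut) to 1.0 (fully open); effort is the grip in N (None keeps the last); returns when the fingers have stopped.
- arm.pause(seconds).
- arm.ik(position, orientation): joint angles nearest the present ones, or None.
- snapshot(name): name is "scene" or "top"; returns the picture (400x640x3 uint8, blue, green, red); there is no depth.
- camera_info(name): a dict with "fx", "fy", "cx", "cy" (pixels), "dist_coeffs" ([k1, k2, p1, p2, k3] as OpenCV has them; the pictures are not rectified), "R" (3x3) and "t" (3): a world point X has camera coordinates R X + t. Camera axes: x right, y down, z forward; pixel columns grow to the right and rows downward; lengths in m; the calibration is good to about 2 mm. A picture is of the moment at which its call begins. camera_info takes no time and is no camera call.
A pose or a line that the arm cannot do raises arm.MotionError and nothing moves.
- ticket.finish_job(): hands the job in; it is judged then, once.
Readings, each from a call of its own:
- arm.read_time(): time.
- arm.read_joint_positions(): joint angles.
- arm.read_dq(): joint speeds.
- arm.read_effort(): joint torques, N m.
- arm.read_tool_pos(): TCP position.
- arm.read_eef_rot(): TCP orientation.
- arm.read_ft_force(): force on the tool from outside, world axes, zero at the start.
- arm.read_wrist_torque(): the same for the moment, N m.
- arm.read_opening(): opening from 0.0 (shut) to 1.0 (fully open).
- arm.read_finger_force(): force on a finger pad.
Only numpy, scipy, OpenCV 4.12 (cv2) and the standard library are available. Lean on these libraries where they do the work, as an engineer would, in place of code of your own. Each camera call takes 0.05 s, during which the arm holds its last target. There are 200 camera calls.

## Working session

There is one attempt and no reset: what is moved stays moved. The work goes in short steps, each a Python script; the robot and the scene stay as the last script left them, time stands still between calls to the robot, and variables do not carry over. Pictures are saved under pics/ and viewed, at most 14 in all, crops included, and the job is handed in when it is done.

```bash
ls; mkdir -p pics; python3 - <<'E'
from station import arm, snapshot, camera_info
import cv2
for n in("scene","top"):
    cv2.imwrite(f"pics/{n}0.png",snapshot(n)); c=camera_info(n); print(n,c)
print(arm.read_time(),arm.read_eef_rot())
E
```

```text
pics
scene {'fx': 516.9624335737864, 'fy': 516.9624335737864, 'cx': 319.30718182257266, 'cy': 198.46282125380708, 'dist_coeffs': array([-0.0499575,  0.       ,  0.       ,  0.       ,  0.       ]), 'R': array([[-0.42972711, -0.90269019,  0.02202335],
       [-0.60596252,  0.27021541, -0.74819319],
       [ 0.66943561, -0.33486423, -0.66311531]]), 't': array([0.36575564, 0.40370175, 1.38124787])}
top {'fx': 369.4263602797099, 'fy': 369.4263602797099, 'cx': 317.36276887769685, 'cy': 204.1762415661156, 'dist_coeffs': array([0.02987974, 0.        , 0.        , 0.        , 0.        ]), 'R': array([[ 0.00495483, -0.99998677,  0.00138515],
       [-0.99775434, -0.00503629, -0.06679004],
       [ 0.06679613, -0.00105111, -0.99776609]]), 't': array([0.10735209, 0.58680975, 1.42079008])}
0.1 [ 1.85264003e-01  9.82688071e-01 -1.16643921e-03 -2.10824073e-04]
```

View pics/scene0.png

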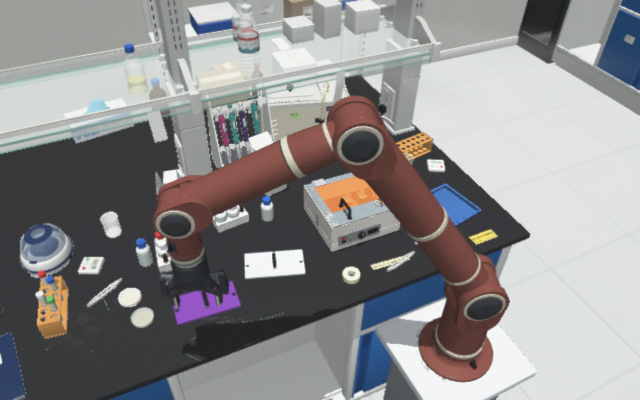

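View pics/top0.png

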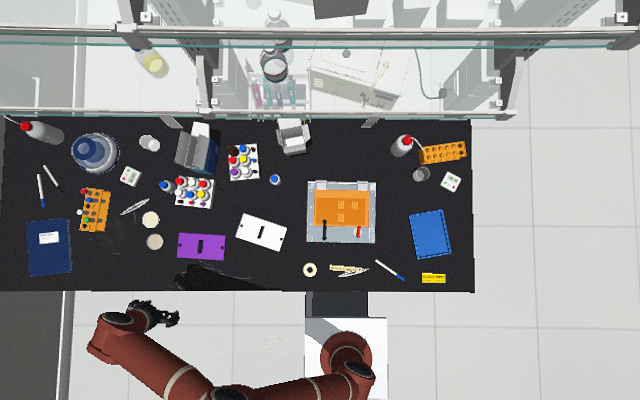

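The top view shows the box around (341,212), with the black handle near (324,230), the red key near (358,231) and blocks visible through the amber window. It also shows the aluminium plate at (261,232), the tray at (430,234), the purple look-alike at (201,246), the beaker at (421,174) and the bottle at (275,180). Next I'll enlarge the work area.

```bash
cat > lib.py <<'E'
from station import arm, snapshot, camera_info, ticket
import cv2, numpy as np
from scipy.spatial.transform import Rotation as Ro
def K(c): return np.array([[c["fx"],0,c["cx"]],[0,c["fy"],c["cy"]],[0,0,1]])
def px2w(n,uv,z):
    c=camera_info(n); p=cv2.undistortPoints(np.array(uv,float).reshape(-1,1,2),K(c),c["dist_coeffs"])[:,0]
    d=np.c_[p,np.ones(len(p))]@c["R"]; o=-c["R"].T@c["t"]
    return o+d*((z-o[2])/d[:,2])[:,None]
def w2px(n,X):
    c=camera_info(n); return cv2.projectPoints(np.array(X,float).reshape(-1,1,3),cv2.Rodrigues(c["R"])[0],c["t"],K(c),c["dist_coeffs"])[0][:,0]
def crop(n,f,x0,y0,x1,y1,s,im=None):
    im=snapshot(n) if im is None else im
    cv2.imwrite(f,cv2.resize(im[y0:y1,x0:x1],None,fx=s,fy=s,interpolation=cv2.INTER_CUBIC))
E
python3 - <<'E'
from lib import *
im=cv2.imread("pics/top0.png"); crop("top","pics/c1.png",225,165,465,285,3.333,im)
P=lambda uv,z:print(px2w("top",uv,z).round(4).tolist())
P([[307,242],[375,242],[307,181],[375,181]],.112)
P([[358,231]],.149);P([[324,230]],.150)
P([[261,232]],.006);P([[430,234],[421,174],[275,180]],.01)
E
```

```text
[[0.4426, 0.1472, 0.112], [0.4439, -0.099, 0.112], [0.665, 0.1488, 0.112], [0.6662, -0.1002, 0.112]]
[[0.4834, -0.0335, 0.149]]
[[0.4863, 0.0866, 0.15]]
[[0.477, 0.3302, 0.006]]
[[0.4727, -0.3289, 0.01], [0.7081, -0.2972, 0.01], [0.6815, 0.2776, 0.01]]
```

View pics/c1.png

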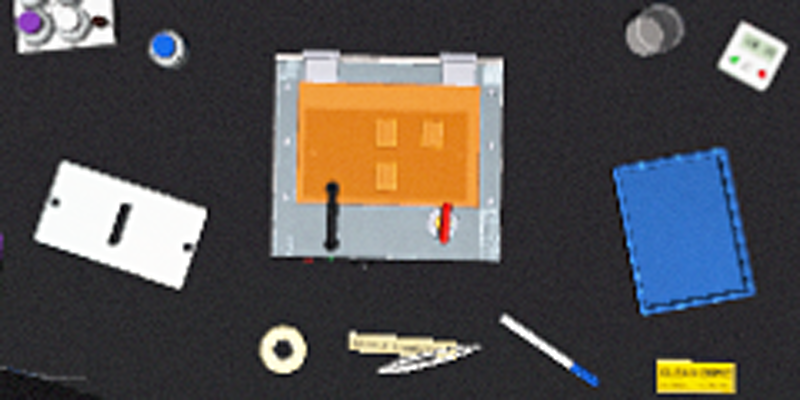

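Three blocks show through the window, at crop (387,133), (432,133) and (387,177). Key, handle and box agree with the given sizes. I'll move the arm to the right, out of the way, and refine the key and handle with both cameras.

```bash
cat >> lib.py <<'E'
def down(yaw=0.,pitch=0.):
    "tool down; tool y along world y at yaw 0; pitch>0 tips the fingertips forward (+x)"
    return (Ro.from_euler('z',yaw)*Ro.from_euler('y',-pitch)*Ro.from_euler('y',np.pi)).as_quat()
def tri(uvs):
    "least-squares point from {cam:uv}"
    A=np.zeros((3,3));b=np.zeros(3)
    for n,uv in uvs.items():
        a,c=px2w(n,[uv],0)[0],px2w(n,[uv],.3)[0]; d=(c-a)/np.linalg.norm(c-a); M=np.eye(3)-np.outer(d,d); A+=M;b+=M@a
    return np.linalg.solve(A,b)
E
python3 - <<'E'
from lib import *
q=down(0); print(q)
arm.movep([.47,-.36,.36],q); print(arm.read_joint_positions(),arm.read_time())
s=snapshot("scene");t=snapshot("top")
cv2.imwrite("pics/s1.png",s);cv2.imwrite("pics/t1.png",t)
def blob(im,m,x0,y0,x1,y1):
    k=np.zeros(m.shape,bool);k[y0:y1,x0:x1]=1;v,u=np.nonzero(m&k);return [u.mean(),v.mean()],len(u),(u.min(),u.max(),v.min(),v.max())
for n,im,bx in(("scene",s,(300,160,420,260)),("top",t,(340,215,375,245))):
    I=im.astype(int);m=(I[...,2]>130)&(I[...,1]<70)&(I[...,0]<70); print(n,blob(im,m,*bx))
crop("scene","pics/c2.png",230,150,430,300,4,s)
E
```

```text
[0.000000e+00 1.000000e+00 0.000000e+00 6.123234e-17]
[ 0.1443497   0.57666078  0.80893959  1.53044819 -0.43361982  1.22195799
  2.59475719] 3.5667
scene ([np.float64(371.8636363636364), np.float64(205.22727272727272)], 22, (np.int64(343), np.int64(383), np.int64(192), np.int64(239)))
top ([np.float64(358.1304347826087), np.float64(231.30434782608697)], 23, (np.int64(357), np.int64(359), np.int64(226), np.int64(237)))
```

View pics/c2.png

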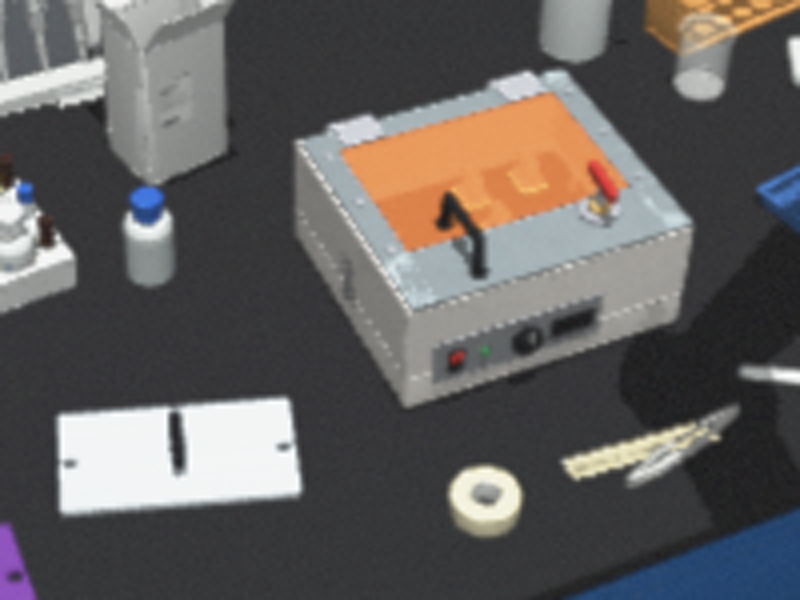

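The scene crop shows the key at (603,180), the handle bar from (450,200) to (478,238), and the box's rim corners at (296,143), (565,72), (690,222) and (412,308). I'll fit the box pose from these.

```bash
python3 - <<'E'
from lib import *
S=lambda x,y:(x/4+230-.375,y/4+150-.375); T=lambda x,y:(x/3.333+225-.35,y/3.333+165-.35)
print("key",tri({"scene":S(603,180),"top":(358.13,231.3)}))
print("handle",tri({"scene":S(463,218),"top":T(332,217)}))
sc=px2w("scene",[S(*p) for p in((296,143),(565,72),(690,222),(412,308))],.115)
tp=px2w("top",[T(*p) for p in((275,57),(502,57),(499,262),(271,257))],.115)
for p in(sc,tp): print(p[:,:2].round(4).tolist(),p.mean(0))
for n,p in(("h1",T(52,202)),("h2",T(187,247)),("grip",T(120,224))): print(n,px2w("top",[p],.03 if n=="grip" else .006))
for p in((68,463),(284,446)): print(px2w("scene",[S(*p)],.006))
for p in((387,133),(432,133),(387,177)): print("blk",px2w("top",[T(*p)],.101))
for p in((613,168),(722,149),(755,294),(643,314)): print("tray",px2w("top",[T(*p)],.016))
for x in (.475,.485):
  for y in (-.033,-.0):
    for yaw in (0,-np.pi/2,np.pi,np.pi/2):
      j=arm.ik([x,y,.203],down(yaw)); print(x,y,round(yaw,2),None if j is None else np.round(j,2).tolist()); 
E
```

```text
key [ 0.48272869 -0.03296595  0.15272723]
handle [0.48790935 0.0869289  0.15261316]
[[0.662, 0.1499], [0.6546, -0.1001], [0.4468, -0.0954], [0.4507, 0.149]] [0.5535312 0.0258374 0.115    ]
[[0.6618, 0.1481], [0.663, -0.1007], [0.4395, -0.0962], [0.4435, 0.1509]] [0.55196344 0.02553839 0.115     ]
h1 [[0.50295795 0.41167416 0.006     ]]
h2 [[0.45099261 0.25267333 0.006     ]]
grip [[0.47774029 0.32792582 0.03      ]]
[[0.50463757 0.41122675 0.006     ]]
[[0.45261139 0.25378081 0.006     ]]
blk [[0.57985448 0.02431654 0.101     ]]
blk [[ 0.58010518 -0.02531659  0.101     ]]
blk [[0.53131917 0.02428483 0.101     ]]
tray [[ 0.54582927 -0.24516523  0.016     ]]
tray [[ 0.5687312  -0.37226316  0.016     ]]
tray [[ 0.40080727 -0.40706687  0.016     ]]
tray [[ 0.37687022 -0.27762956  0.016     ]]
0.475 -0.033 0 [-0.46, 0.59, 0.73, 2.05, -0.6, 0.72, 2.23]
0.475 -0.033 -1.57 [-0.65, 0.77, 1.13, 2.05, -0.9, 0.94, 0.98]
0.475 -0.033 3.14 [-0.65, 0.77, 1.13, 2.05, -0.9, 0.94, -0.59]
0.475 -0.033 1.57 [0.3, 0.52, -0.39, 2.02, 0.32, 0.66, 2.84]
0.475 -0.0 0 [-0.54, 0.59, 0.74, 2.05, -0.61, 0.73, 2.16]
0.475 -0.0 -1.57 [-0.73, 0.77, 1.14, 2.05, -0.9, 0.94, 0.92]
0.475 -0.0 3.14 [-0.72, 0.77, 1.13, 2.05, -0.9, 0.93, -0.66]
0.475 -0.0 1.57 [0.23, 0.52, -0.39, 2.03, 0.32, 0.65, 2.77]
0.485 -0.033 0 [-0.46, 0.61, 0.73, 2.02, -0.6, 0.74, 2.22]
0.485 -0.033 -1.57 [-0.65, 0.78, 1.13, 2.03, -0.9, 0.95, 0.97]
0.485 -0.033 3.14 [-0.65, 0.78, 1.13, 2.03, -0.9, 0.95, -0.6]
0.485 -0.033 1.57 [0.29, 0.53, -0.39, 2.0, 0.32, 0.67, 2.84]
0.485 -0.0 0 [-0.53, 0.61, 0.74, 2.02, -0.61, 0.74, 2.16]
0.485 -0.0 -1.57 [-0.72, 0.78, 1.14, 2.03, -0.9, 0.96, 0.91]
0.485 -0.0 3.14 [-0.72, 0.78, 1.13, 2.03, -0.9, 0.95, -0.67]
0.485 -0.0 1.57 [0.23, 0.53, -0.39, 2.0, 0.32, 0.67, 2.77]
```

```bash
cat >> lib.py <<'E'
def st(tag=""): print(tag,"t%.1f"%arm.read_time(),"p",np.round(arm.read_tool_pos(),4).tolist(),"F",np.round(arm.read_ft_force(),1).tolist(),"open %.3f"%arm.read_opening())
E
python3 - <<'E'
from lib import *
k=np.array([.4825,-.033])
arm.movep([*k,.30],down(0)); arm.move_gripper(.5,40); arm.line_to([*k,.203]); st("at")
arm.move_gripper(0,40); st("grip")
for a in np.linspace(0,-np.pi/2-.03,7)[1:]:
    arm.movep([*k,.203],down(a)); 
    st("%.2f"%a); print(np.round(arm.read_wrist_torque(),2))
arm.pause(.3)
arm.move_gripper(.5); st("rel"); arm.line_to([*k,.30],.2); st()
crop("top","pics/c3.png",295,165,385,255,6)
E
```

```text
at t6.2 p [0.483, -0.0333, 0.2036] F [0.3, 1.0, -0.5] open 0.503
grip t6.6 p [0.4829, -0.0332, 0.2038] F [-0.7, 0.8, 5.5] open 0.094
-0.27 t6.9 p [0.483, -0.0331, 0.2038] F [-0.5, 1.1, 5.0] open 0.098
[ 0.06  0.17 -0.06]
-0.53 t7.2 p [0.483, -0.0331, 0.2038] F [-0.7, 0.1, 5.7] open 0.096
[ 0.08  0.14 -0.07]
-0.80 t7.5 p [0.483, -0.0331, 0.2038] F [-0.9, 0.8, 5.6] open 0.094
[ 0.1   0.13 -0.08]
-1.07 t7.9 p [0.4831, -0.033, 0.2038] F [-0.1, 0.7, 6.8] open 0.097
[ 0.16  0.11 -0.11]
-1.33 t8.2 p [0.4831, -0.033, 0.2038] F [-0.8, 0.9, 7.4] open 0.097
[ 0.12  0.09 -0.07]
-1.60 t8.5 p [0.4832, -0.033, 0.2038] F [-0.5, 0.6, 5.5] open 0.097
[0.13 0.12 0.36]
rel t9.2 p [0.4824, -0.0329, 0.2028] F [0.2, 0.3, 0.0] open 0.499
 t9.9 p [0.482, -0.0325, 0.2992] F [0.5, -0.3, -0.5] open 0.499
```

View pics/c3.png

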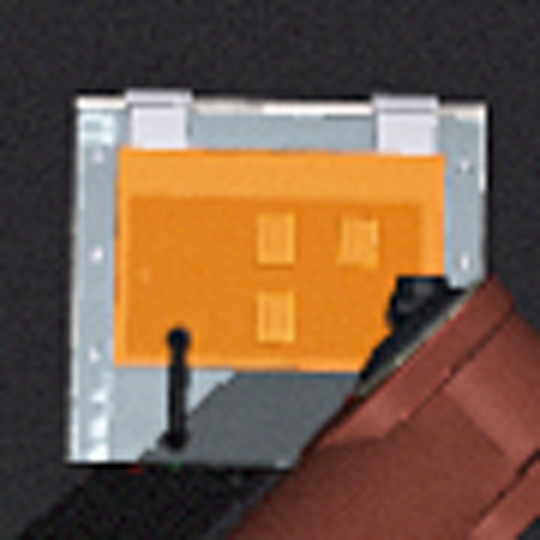

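The key reached its stop, shown by the 0.36 N m jump. Next I'll grip the handle, and check where the shelf is before lifting.

```bash
python3 - <<'E'
from lib import *
print("shelf corner",tri({"scene":(437,50),"top":(515,115)}))
h=np.array([.4875,.087])
hx=h[0]+.170
def P(th): return [hx-.17*np.cos(th)+.038*np.sin(th),h[1],.112+.17*np.sin(th)+.038*np.cos(th)+.054]
for th in (0,.8,1.6): 
    j=arm.ik(P(th),down(0)); print(th,np.round(P(th),3),j if j is None else np.round(j,2))
arm.movep([*h,.30],down(0)); arm.line_to([*h,.206]); st("at")
arm.move_gripper(0,30); st("grip")
for th in np.linspace(0,.6,6)[1:]:
    arm.line_to(P(th),.08); st("%.2f"%th)
crop("scene","pics/c4.png",240,60,440,260,3)
E
```

```text
shelf corner [ 0.8206204  -0.44277709  0.41437171]
0 [0.487 0.087 0.204] [-0.68  0.61  0.71  2.   -0.58  0.75  1.95]
0.8 [0.566 0.087 0.314] [-0.67  0.58  0.78  1.65 -0.45  1.09  1.82]
1.6 [0.7   0.087 0.335] [-0.47  0.77  0.69  1.2  -0.47  1.33  1.76]
at t11.7 p [0.4881, 0.0865, 0.2065] F [-0.5, -0.4, 0.6] open 0.500
grip t12.1 p [0.4879, 0.0867, 0.2068] F [-1.6, -0.9, 5.6] open 0.102
0.12 t12.4 p [0.493, 0.0867, 0.224] F [-0.1, -2.0, -1.1] open 0.100
0.24 t12.8 p [0.5008, 0.0866, 0.2433] F [-2.5, -3.0, -0.3] open 0.106
0.36 t13.3 p [0.5114, 0.0864, 0.2617] F [-3.7, -3.4, 1.4] open 0.103
0.48 t13.7 p [0.5241, 0.0862, 0.2785] F [-3.5, -3.1, 1.0] open 0.104
0.60 t14.1 p [0.5386, 0.0861, 0.2936] F [-3.1, -4.1, 0.7] open 0.105
```

View pics/c4.png

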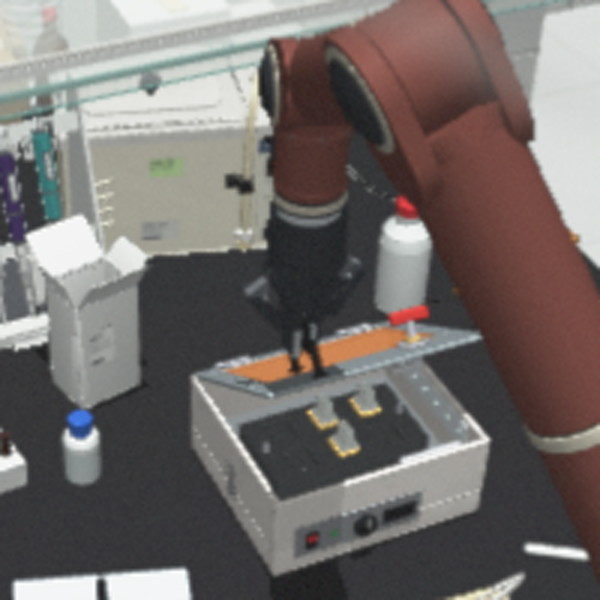

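The handle grip holds, and the panel opens at about 4 N with the bar pivoting in the pads. The three blocks are visible, and the shelf edge is at x≈0.82, z≈0.41. I'll continue to upright.

```bash
python3 - <<'E'
from lib import *
h=np.array([.4875,.087]); hx=h[0]+.170
def P(th): return [hx-.17*np.cos(th)+.038*np.sin(th),h[1],.112+.17*np.sin(th)+.038*np.cos(th)+.054]
for th in np.linspace(.6,1.58,9)[1:]:
    arm.line_to(P(th),.08); st("%.2f"%th)
    if np.linalg.norm(arm.read_ft_force())>30: break
arm.pause(.3); arm.move_gripper(.5); p=arm.read_tool_pos()
arm.line_to([p[0],p[1],p[2]+.075],.15); st("up")
arm.movep([.50,.25,.36],down(0)); arm.movep([.50,.33,.36],down(0)); st()
cv2.imwrite("pics/s5.png",snapshot("scene")); im=snapshot("top"); cv2.imwrite("pics/t5.png",im)
crop("top","pics/c5.png",295,165,475,275,4.4,im)
E
```

```text
0.72 t14.5 p [0.5551, 0.0858, 0.3069] F [-2.8, -4.7, -1.0] open 0.099
0.84 t15.0 p [0.5731, 0.0856, 0.3182] F [-1.9, -4.8, -0.2] open 0.103
0.97 t15.4 p [0.5925, 0.0853, 0.3274] F [-1.9, -5.4, -1.5] open 0.105
1.09 t15.8 p [0.6128, 0.085, 0.3342] F [-0.5, -5.2, -1.1] open 0.099
1.21 t16.2 p [0.6339, 0.0847, 0.3386] F [-2.2, -5.2, -2.1] open 0.101
1.33 t16.6 p [0.6555, 0.0843, 0.3405] F [-1.2, -5.3, -1.0] open 0.099
1.46 t17.0 p [0.677, 0.084, 0.3398] F [-0.3, -6.7, -0.9] open 0.093
1.58 t17.5 p [0.6977, 0.0886, 0.3357] F [0.6, -0.9, -0.8] open -0.001
up t18.9 p [0.6968, 0.087, 0.4097] F [0.4, -0.0, -0.8] open 0.500
 t20.3 p [0.5011, 0.3305, 0.3595] F [0.3, -0.1, 0.0] open 0.496
```

View pics/c5.png

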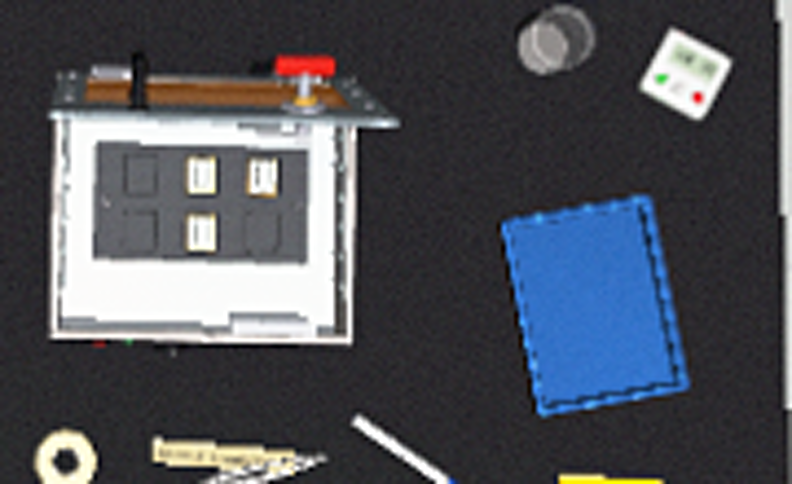

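View pics/s5.png

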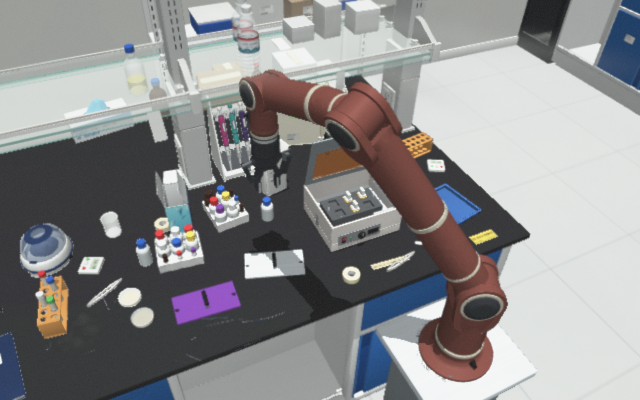

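The panel is open but the pads slipped off the bar near the end. Its front edge sits at crop row ~118, from (50) to (400), so I'll compute its angle. Blocks are at (201,175), (263,176) and (201,233), and the tray corners are at (503,223), (648,195), (689,387) and (541,415).

```bash
python3 - <<'E'
from lib import *
T=lambda x,y:((x+.5)/4.4+295-.5,(y+.5)/4.4+165-.5)
hx=.6575
for th in np.arange(1.2,1.75,.05):
    y=-.1; print(round(th,2),[((w2px("top",[[hx-.214*np.cos(th),yy,.112+.214*np.sin(th)]])[0]-[295,165])*4.4).round(0).tolist() for yy in(.147,-.098)])
b=px2w("top",[T(*p) for p in((201,175),(263,176),(201,233))],.101); print("blk",b.round(4))
m=px2w("top",[T(*p) for p in((97,142),(306,151),(306,263),(94,258))],.074); print("mould",m.round(4),m.mean(0))
t=px2w("top",[T(*p) for p in((503,223),(648,195),(689,387),(541,415))],.016); print("tray",t.round(4),t.mean(0), np.degrees(np.arctan2(*(t[1]-t[2])[[1,0]])))
E
```

```text
1.2 [[47.0, 153.0], [394.0, 155.0]]
1.25 [[47.0, 139.0], [395.0, 141.0]]
1.3 [[47.0, 124.0], [395.0, 126.0]]
1.35 [[47.0, 109.0], [396.0, 111.0]]
1.4 [[47.0, 94.0], [396.0, 95.0]]
1.45 [[47.0, 78.0], [397.0, 80.0]]
1.5 [[47.0, 63.0], [397.0, 65.0]]
1.55 [[47.0, 48.0], [397.0, 49.0]]
1.6 [[47.0, 33.0], [397.0, 34.0]]
1.65 [[47.0, 18.0], [397.0, 19.0]]
1.7 [[47.0, 3.0], [396.0, 5.0]]
blk [[ 0.5805  0.026   0.101 ]
 [ 0.5799 -0.0258  0.101 ]
 [ 0.532   0.026   0.101 ]]
mould [[ 0.61    0.1131  0.074 ]
 [ 0.6032 -0.0652  0.074 ]
 [ 0.5078 -0.0649  0.074 ]
 [ 0.5111  0.1152  0.074 ]] [0.55806348 0.02455564 0.074     ]
tray [[ 0.5449 -0.2466  0.016 ]
 [ 0.5704 -0.3747  0.016 ]
 [ 0.4019 -0.4072  0.016 ]
 [ 0.3766 -0.2776  0.016 ]] [ 0.47345174 -0.32651758  0.016     ] 10.9328909252942
```

The panel stands at only 1.33 rad. I'll push it from the underside with closed fingers to about 1.6.

```bash
python3 - <<'E'
from lib import *
arm.move_gripper(0)
arm.movep([.53,.06,.40],down(0)); arm.line_to([.56,.06,.343]); st()
for x in np.arange(.59,.6531,.0105):
    arm.line_to([x,.06,.343],.06); st()
arm.pause(.2); arm.line_to([.56,.06,.36]); arm.movep([.50,.30,.36],down(0)); st()
arm.move_gripper(.5)
im=snapshot("top"); cv2.imwrite("pics/t6.png",im); crop("top","pics/c6.png",225,165,465,285,3.333,im)
E
```

```text
t22.6 p [0.5601, 0.0603, 0.343] F [-0.3, -0.6, -0.3] open -0.002
 t23.2 p [0.5901, 0.0598, 0.3431] F [0.4, -0.2, 0.4] open 0.002
 t23.5 p [0.6007, 0.0599, 0.3429] F [-1.0, 0.4, -0.1] open 0.001
 t23.9 p [0.6114, 0.0602, 0.3429] F [-0.6, -0.9, -0.5] open -0.000
 t24.2 p [0.6219, 0.0602, 0.3429] F [-0.1, 0.1, 0.2] open -0.001
 t24.5 p [0.6324, 0.0601, 0.3429] F [1.5, -0.2, 0.1] open -0.000
 t24.8 p [0.6428, 0.0601, 0.3429] F [0.6, 0.1, -0.5] open -0.002
 t25.2 p [0.6533, 0.0601, 0.3429] F [-1.0, 0.2, 0.4] open -0.003
 t27.1 p [0.5011, 0.2976, 0.3603] F [-0.7, -0.5, 0.6] open 0.003
```

View pics/c6.png

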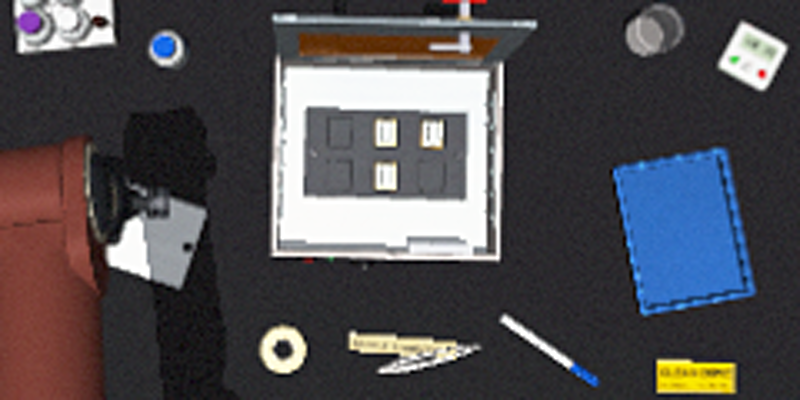

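The underside of the panel is now visible and its edge is at crop row ~20, so it stands at about 1.6 rad. Nothing else moved. Now I'll check reach for the block moves and start with one block.

```bash
cat >> lib.py <<'E'
M=np.array([.5562,.0252])   # mould centre
def tray(im=None):
    im=snapshot("top") if im is None else im
    h=cv2.cvtColor(im,cv2.COLOR_BGR2HSV); m=cv2.inRange(h,(100,120,90),(120,255,255)); m[:,:380]=0;m[270:]=0;m[:185]=0
    c=max(cv2.findContours(m,0,2)[0],key=cv2.contourArea); b=cv2.boxPoints(cv2.minAreaRect(c))
    w=px2w("top",b,.016)[:,:2]; e=w[1]-w[0],w[2]-w[1]; l=max(e,key=np.linalg.norm); a=np.arctan2(l[1],l[0]); a=(a+np.pi/2)%np.pi-np.pi/2
    return w.mean(0),a,[round(float(np.linalg.norm(v)),3) for v in e]
PT=.15
def tcp(g,q): return np.array(g)-.054*Ro.from_quat(q).as_matrix()[:,2]
E
python3 - <<'E'
from lib import *
print(tray(cv2.imread("pics/t6.png")),arm.read_joint_positions())
q=down(0,PT); print(Ro.from_quat(q).as_matrix()[:,2])
for g in([.58,.026,.098],[.58,.026,.2],[.58,-.026,.2],[.53,.026,.098],[.52,-.1,.2],[.4735,-.3265,.12],[.43,-.335,.04],[.52,-.318,.04]):
    j=arm.ik(tcp(g,q),q); print(g,None if j is None else np.round(j,2))
E
```

```text
(array([ 0.47381073, -0.32602037]), np.float64(0.17768160805368005), [0.136, 0.178]) [-1.09147974  0.58165188  0.88107316  1.55724644 -0.46724983  1.22572752
  1.43988667]
[ 0.14943813  0.         -0.98877108]
[0.58, 0.026, 0.098] [-0.43  0.71  0.54  1.92 -0.71  0.54  2.15]
[0.58, 0.026, 0.2] [-0.56  0.6   0.74  1.83 -0.59  0.77  2.05]
[0.58, -0.026, 0.2] [-0.45  0.6   0.73  1.83 -0.6   0.77  2.14]
[0.53, 0.026, 0.098] [-0.42  0.65  0.49  2.06 -0.72  0.44  2.17]
[0.52, -0.1, 0.2] [-0.32  0.52  0.71  1.96 -0.59  0.71  2.32]
[0.4735, -0.3265, 0.12] [ 0.3   0.67  0.48  1.9  -0.69  0.63  2.81]
[0.43, -0.335, 0.04] [ 0.68  0.73 -0.01  2.01 -0.29  0.3   2.52]
[0.52, -0.318, 0.04] [ 0.33  0.81  0.35  1.85 -0.74  0.5   2.79]
```

```bash
cat >> lib.py <<'E'
def pick(b):
    q=down(0,PT); arm.move_gripper(.4,30)
    arm.movep(tcp([b[0]-.03,b[1],.22],q),q); arm.line_to(tcp([*b,.135],q),.2); arm.line_to(tcp([*b,.0985],q),.1); st("at")
    arm.move_gripper(0,30); st("grip")
    arm.line_to(tcp([*b,.18],q),.1); arm.line_to(tcp([b[0]-.05,b[1],.21],q),.15); st("lift")
def place(off,t,a):
    q=down(-.4,PT); g=t+off*np.array([np.cos(a),np.sin(a)])
    arm.movep(tcp([*g,.17],q),q); arm.line_to(tcp([*g,.055],q),.15); arm.line_to(tcp([*g,.0395],q),.04); st("down")
    arm.move_gripper(.25); arm.line_to(tcp([*g,.17],q),.2); st("rel")
E
python3 - <<'E'
from lib import *
pick([.532,.026])
im=snapshot("top"); cv2.imwrite("pics/t7.png",im); print(tray(im))
crop("scene","pics/c7.png",250,100,450,260,3)
E
```

```text
at t30.1 p [0.5243, 0.0259, 0.1526] F [0.2, -1.5, -0.0] open 0.397
grip t30.5 p [0.5244, 0.0259, 0.1527] F [-1.1, 0.2, 4.4] open 0.107
lift t32.0 p [0.4744, 0.0263, 0.2634] F [0.5, -0.4, -0.5] open 0.110
(array([ 0.47381073, -0.32602037]), np.float64(0.17768160805368005), [0.136, 0.178])
```

View pics/c7.png

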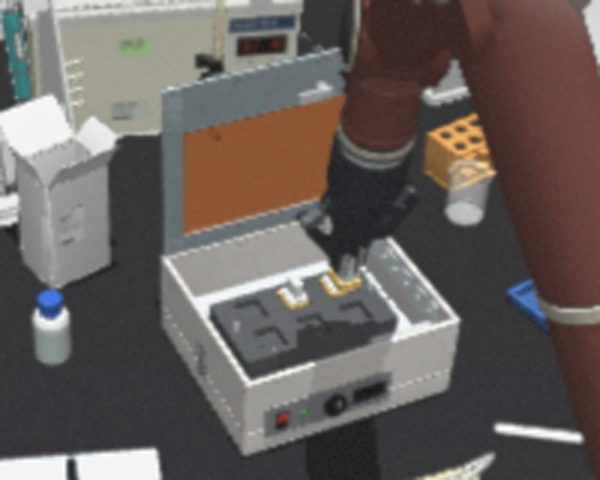

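The front block is held, its cavity is empty, and the tray hasn't moved. I'll place it and move the other two.

```bash
python3 - <<'E'
from lib import *
t,a,_=tray(); place(-.048,t,a)
for b,o in(([.5802,-.026],0.),([.5802,.026],.048)):
    pick(b); r=tray(); print(r)
    if arm.read_opening()<.06: print("MISS");break
    ok=abs(max(r[2])-.178)<.008 and abs(min(r[2])-.136)<.008
    if ok: t,a,_=r
    else: print("tray occluded; using",t)
    place(o,t,a)
arm.movep([.45,0,.35],down(0)); st()
im=snapshot("top"); cv2.imwrite("pics/t8.png",im); crop("top","pics/c8.png",225,165,465,285,3.333,im)
E
```

```text
down t34.9 p [0.4191, -0.3318, 0.0927] F [0.1, 0.4, -0.7] open 0.107
rel t36.0 p [0.4189, -0.3309, 0.2225] F [0.4, 0.1, -0.6] open 0.246
at t38.7 p [0.5724, -0.0262, 0.1526] F [0.5, -0.4, 0.3] open 0.402
grip t39.0 p [0.5727, -0.0262, 0.1528] F [-0.0, -0.6, 3.8] open 0.106
lift t40.5 p [0.5226, -0.0257, 0.2633] F [0.2, -0.1, 0.1] open 0.108
(array([ 0.47388749, -0.32639225]), np.float64(0.17764277448551624), [0.137, 0.178])
down t43.2 p [0.4663, -0.3233, 0.0927] F [-0.9, 0.1, -0.8] open 0.107
rel t44.3 p [0.4661, -0.3224, 0.2224] F [0.6, 0.5, 0.3] open 0.247
at t47.0 p [0.5724, 0.0258, 0.1526] F [1.1, 0.8, -0.9] open 0.400
grip t47.4 p [0.5726, 0.0259, 0.1528] F [-0.5, 0.1, 4.1] open 0.106
lift t48.9 p [0.5225, 0.0263, 0.2633] F [-0.1, -0.8, -1.1] open 0.105
(array([ 0.47388749, -0.32639225]), np.float64(0.17764277448551624), [0.137, 0.178])
down t51.7 p [0.5136, -0.3148, 0.0927] F [-0.2, 0.1, 0.2] open 0.108
rel t52.8 p [0.5133, -0.3139, 0.2223] F [0.2, 1.3, -1.1] open 0.252
 t54.1 p [0.4501, -0.0008, 0.3497] F [-0.1, -0.4, -0.5] open 0.247
```

View pics/c8.png

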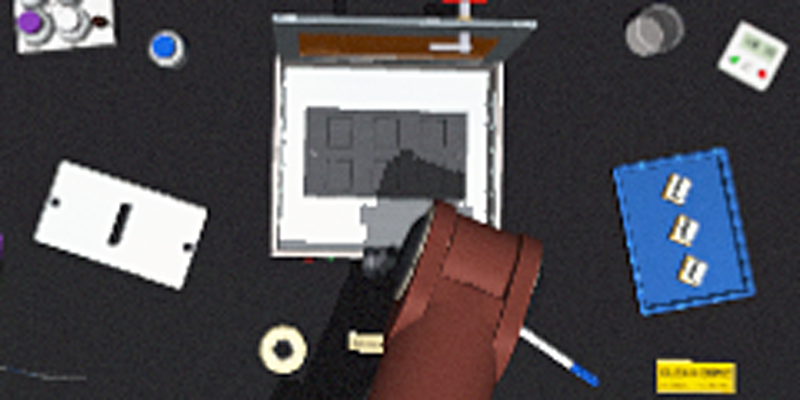

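All three blocks stand in the tray and the cavities are empty. The plate hasn't moved. I'll hover over the plate and take one stacked close-up to measure the pins in both views.

```bash
python3 - <<'E'
from lib import *
arm.move_gripper(.6,80)
arm.movep([.478,.332,.30],down(-.317)); st()
s=snapshot("scene");t=snapshot("top");cv2.imwrite("pics/s9.png",s);cv2.imwrite("pics/t9.png",t)
a=cv2.resize(s[178:228,310:400],None,fx=8,fy=8,interpolation=2)[:,:640];b=cv2.resize(t[192:232,305:385],None,fx=8,fy=8,interpolation=2)[:,:640]
cv2.imwrite("pics/c9.png",np.vstack([cv2.resize(s[180:217,315:395],None,fx=8,fy=8,interpolation=2),cv2.resize(t[194:230,305:385],None,fx=8,fy=8,interpolation=2)]))
for y in(.107,-.057): print(w2px("scene",[[.556,y,.088]]),w2px("top",[[.556,y,.088]]))
E
```

```text
t55.8 p [0.4788, 0.33, 0.3006] F [-0.5, 0.1, -0.1] open 0.601
[[329.33208218 207.76526205]] [[318.23383162 211.09070551]]
[[373.62712544 194.10541445]] [[362.47102093 211.31570889]]
```

View pics/c9.png

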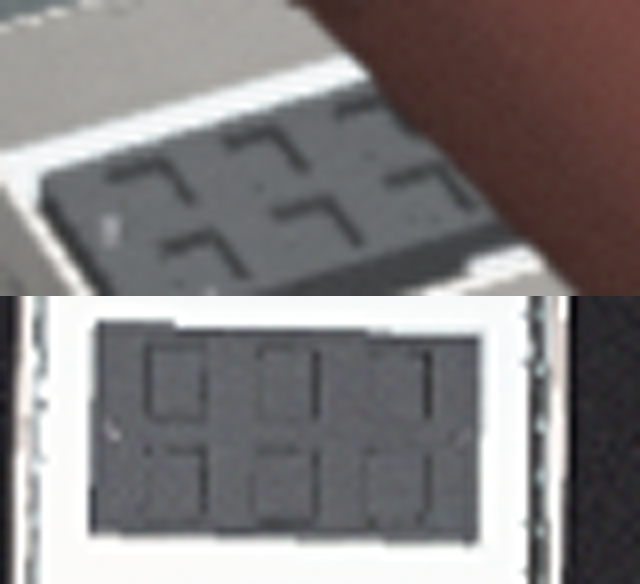

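In the lower half of the crop (top view) the left pin is at (113,432) and the right pin at (463,435). In the upper half (scene view) the left pin is at (110,230). Now I'll solve for the mould centre and pick up the plate.

```bash
python3 - <<'E'
from lib import *
T=lambda x,y:((x+.5)/8+304.5,(y-296+.5)/8+193.5); S=lambda x,y:((x+.5)/8+314.5,(y+.5)/8+179.5)
print(px2w("top",[T(113,432),T(463,435)],.083), px2w("scene",[S(110,230)],.083))
q=down(-.317)
arm.line_to([.478,.332,.12],.2); arm.line_to([.478,.332,.0825],.06); st("at")
arm.move_gripper(0,80); st("grip")
arm.line_to([.478,.332,.115],.06); st("lift"); arm.line_to([.478,.332,.26],.15); st("lift"); print(arm.read_wrist_torque())
q=down(-.012)
arm.movep([.50,.15,.27],q); arm.movep([.530,.0252,.25],q);st()
arm.line_to([.556,.0252,.19],.08,ori=None); st("over")
s=snapshot("scene");t=snapshot("top");cv2.imwrite("pics/s10.png",s);cv2.imwrite("pics/t10.png",t)
crop("scene","pics/c10.png",270,120,430,240,5,s)
E
```

```text
[[ 0.55821743  0.1053032   0.083     ]
 [ 0.55764894 -0.05749671  0.083     ]] [[0.55981387 0.10858486 0.083     ]]
at t57.8 p [0.4782, 0.3319, 0.0825] F [-0.6, 0.3, 0.3] open 0.603
grip t58.2 p [0.4783, 0.332, 0.0831] F [-0.1, -0.9, 3.4] open 0.121
lift t58.9 p [0.4778, 0.3321, 0.115] F [-0.3, -0.5, -1.7] open 0.117
lift t60.0 p [0.4773, 0.3319, 0.2589] F [0.4, -1.1, -2.4] open 0.118
[0.06003626 0.03673861 0.03061922]
 t61.3 p [0.5303, 0.0262, 0.2493] F [0.3, 2.0, -2.4] open 0.118
over t62.3 p [0.5561, 0.0249, 0.1903] F [0.1, 0.2, -2.9] open 0.118
```

View pics/c10.png

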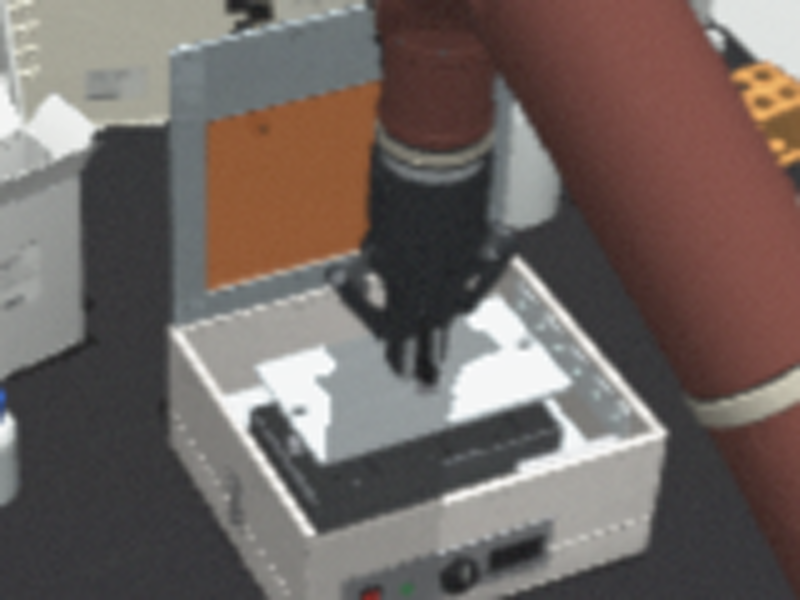

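The plate is held level above the mould, with holes at crop (300,410) and (523,343). I'll compare the holes with the pins in the same camera to cancel calibration bias.

```bash
python3 - <<'E'
from lib import *
S=lambda x,y:((x+.5)/5+269.5,(y+.5)/5+119.5)
h=px2w("scene",[S(300,410),S(523,343)],.1135); print("holes scene",h.round(4),h.mean(0))
# refine holes (dark spots) in the top picture near predicted positions
t=cv2.imread("pics/t10.png"); g=cv2.cvtColor(t,6)
for n,f,z in(("top","pics/t10.png",.114),("scene","pics/s10.png",.114)):
    g=cv2.cvtColor(cv2.imread(f),6).astype(float)
    for y in(.107,-.057):
        u,v=w2px(n,[[.556,y,z]])[0]; iu,iv=int(round(u)),int(round(v)); print(n,y,(u.round(1),v.round(1))); print(g[iv-4:iv+5,iu-5:iu+6].astype(int))
E
```

```text
holes scene [[ 0.5571  0.1065  0.1135]
 [ 0.5564 -0.0567  0.1135]] [0.55676596 0.02488611 0.1135    ]
top 0.107 (np.float64(318.3), np.float64(210.7))
[[252 253 253 167 255 253 252 252 252 252 254]
 [253 253 254 170 255 254 254 254 252 253 255]
 [252 253 255 165 255 232 239 251 254 253 255]
 [252 253 255 145 196 116 107 189 255 253 255]
 [252 254 255 143 178  94 127 179 255 254 255]
 [252 253 254 178 246 156 161 238 255 254 255]
 [252 253 253 212 255 254 250 255 254 255 245]
 [252 253 253 211 255 254 253 253 254 255 148]
 [252 253 252 212 255 252 252 253 255 246 150]]
top -0.057 (np.float64(363.4), np.float64(211.0))
[[ 53  64  76  77  71  80  80  99  86 237 255]
 [ 38  79  74  75  72  76  91  88  71 238 255]
 [ 72  72  74  74  72  79  96  51 100 250 255]
 [ 80  72  76  73  77  89  61  55 180 255 254]
 [ 79  77  76  75  83  99  31  87 252 255 253]
 [ 80  77  69  79  73  72  33 136 255 254 252]
 [ 78  78  77  76  49  35  94 235 255 253 252]
 [ 82  84  84  78  28  61 187 255 255 252 252]
 [ 86  86  82  64  38 108 255 255 253 252 252]]
scene 0.107 (np.float64(329.6), np.float64(201.7))

[... 199 characters left out ...]
01 181 135 150 213 244 245 245 240]
 [ 64  88 143 206 225 233 244 245 245 245 240]
 [ 63  65  99 190 242 244 245 245 245 244 236]
 [ 63  61  80 145 223 244 245 245 245 241 185]
 [ 59  63  70  98 155 224 244 245 245 240 171]]
scene -0.057 (np.float64(374.4), np.float64(188.1))
[[246 246 246 245 240 188 137 132 140 156 161]
 [246 245 245 245 245 238 160 140 160 173 143]
 [246 246 245 245 245 240 198 149 136 136 133]
 [244 245 245 245 240 217 204 188 147 133 132]
 [213 244 245 241 216 175 174 205 203 151 132]
 [172 223 244 243 217 173 189 231 241 212 149]
 [217 244 246 246 245 245 245 246 246 241 191]
 [245 246 246 246 246 246 246 246 246 245 239]
 [246 246 246 246 246 246 246 246 246 245 244]]
```

In both cameras the holes need about +2 mm in x and nothing in y. I'll lower the plate in steps and watch the force.

```bash
python3 - <<'E'
from lib import *
x,y=.558,.0250
arm.line_to([x,y,.176],.06); st("hover")
z=.176
while z>.1572:
    z-=.003; arm.line_to([x,y,max(z,.157)],.03); f=arm.read_ft_force(); st()
    if f[2]>10: print("contact"); break
E
```

```text
hover t62.8 p [0.5577, 0.0251, 0.1754] F [0.7, 0.8, -2.6] open 0.118
 t63.0 p [0.5579, 0.025, 0.1729] F [-0.7, 0.1, -2.6] open 0.115
 t63.3 p [0.5579, 0.025, 0.1698] F [-0.2, -0.4, -1.9] open 0.114
 t63.5 p [0.5579, 0.025, 0.1668] F [-0.5, 0.1, -3.2] open 0.119
 t63.8 p [0.5579, 0.025, 0.1638] F [0.3, -0.2, -2.1] open 0.120
 t64.0 p [0.5579, 0.025, 0.1608] F [-0.0, 1.1, -2.6] open 0.123
 t64.3 p [0.5579, 0.025, 0.1578] F [0.3, -0.4, -2.5] open 0.117
 t64.5 p [0.5581, 0.0249, 0.1571] F [-0.5, 0.5, -1.4] open 0.119
```

The plate went down over both pins without contact force. I'll seat it, release it and retreat, then check the route behind the panel.

```bash
cat >> lib.py <<'E'
HX=.6575
def C(th,r=.185,dz=0.):  # TCP so that the lower front finger corner touches the panel's top face at radius r
    c,s=np.cos(th),np.sin(th); return [HX-r*c+.006*s+.011, .035, .112+r*s+.006*c+.073+dz]
E
python3 - <<'E'
from lib import *
for z in(.1563,.1556):
    arm.line_to([.558,.025,z],.02); st("seat")
    if arm.read_ft_force()[2]>4: break
arm.move_gripper(.4); st("rel")
arm.line_to([.558,.025,.22],.1); arm.move_gripper(0); 
print("probe");  
for z in np.arange(.19,.165,-.003):   # closed fingertips onto the grip bar: top expected at .104 -> TCP .177
    arm.line_to([.558,.025,z],.03); f=arm.read_ft_force()[2]
    if f>2.5: st("touch"); break
arm.line_to([.53,.025,.30],.15); st()
cv2.imwrite("pics/t11.png",snapshot("top"));cv2.imwrite("pics/s11.png",snapshot("scene"))
for p in([.50,.035,.42],[.60,.035,.425],[.725,.035,.425],[.725,.035,.37],C(1.6),C(.8),C(0)):
    j=arm.ik(p,down(0)); print(np.round(p,3),None if j is None else np.round(j,2))
E
```

```text
seat t64.8 p [0.5581, 0.0249, 0.1571] F [-2.5, 0.1, 6.1] open 0.121
rel t65.2 p [0.5581, 0.025, 0.1561] F [-0.4, 0.5, 0.6] open 0.399
probe
touch t68.8 p [0.5583, 0.0248, 0.1767] F [-2.3, 0.6, 10.8] open 0.001
 t69.8 p [0.5296, 0.0253, 0.2991] F [0.0, 0.1, -0.1] open -0.003
[0.5   0.035 0.42 ] [-0.76  0.39  0.95  1.67 -0.33  1.26  1.83]
[0.6   0.035 0.425] [-0.58  0.56  0.87  1.39 -0.43  1.39  1.86]
[0.725 0.035 0.425] [-0.38  0.78  0.8   0.94 -0.53  1.59  1.81]
[0.725 0.035 0.37 ] [-0.4   0.81  0.79  1.06 -0.54  1.47  1.84]
[0.68  0.035 0.37 ] [-0.46  0.73  0.81  1.23 -0.51  1.39  1.87]
[0.544 0.035 0.322] [-0.64  0.55  0.85  1.72 -0.46  1.08  1.93]
[0.484 0.035 0.191] [-0.58  0.62  0.72  2.03 -0.63  0.71  2.1 ]
```

The fingertips touched the grip bar at z = 0.104, exactly the seated height. Now I'll shut the panel from behind.

```bash
python3 - <<'E'
from lib import *
q=down(0)
arm.movep([.53,.035,.425],q); arm.line_to([.725,.035,.425],.15); st()
arm.line_to([.725,.035,.37],.1); st("behind")
for th in np.linspace(1.65,0.0,14):
    arm.line_to(C(th),.08); st("%.2f"%th)
    if np.linalg.norm(arm.read_ft_force())>30: print("stop");break
E
```

```text
t71.9 p [0.7247, 0.0349, 0.425] F [-0.1, -0.7, -0.1] open 0.000
behind t72.6 p [0.7251, 0.035, 0.3708] F [1.2, 0.1, 0.2] open -0.002
1.65 t73.2 p [0.6895, 0.0351, 0.3696] F [-0.3, -0.4, 0.9] open 0.002
1.52 t73.6 p [0.6658, 0.035, 0.3701] F [0.1, 0.5, 0.1] open -0.002
1.40 t74.1 p [0.6422, 0.035, 0.3682] F [-1.3, -0.6, -0.2] open -0.006
1.27 t74.5 p [0.6192, 0.0349, 0.3634] F [0.1, 0.5, -0.0] open 0.002
1.14 t74.9 p [0.5971, 0.0349, 0.3557] F [0.8, 0.2, 0.1] open -0.001
1.02 t75.4 p [0.5761, 0.035, 0.3454] F [-0.5, -0.1, -0.5] open 0.002
0.89 t75.8 p [0.5566, 0.035, 0.3324] F [0.1, -0.3, 0.1] open -0.000
0.76 t76.3 p [0.5389, 0.035, 0.3171] F [-0.1, 0.2, 0.2] open -0.000
0.63 t76.7 p [0.5232, 0.035, 0.2996] F [0.5, 0.5, 0.9] open 0.002
0.51 t77.2 p [0.5099, 0.035, 0.2803] F [0.6, 0.2, 0.2] open -0.004
0.38 t77.6 p [0.4992, 0.035, 0.2594] F [0.5, -1.1, 0.0] open -0.001
0.25 t78.0 p [0.4911, 0.0349, 0.2373] F [0.5, -0.2, 0.7] open 0.002
0.13 t78.5 p [0.4858, 0.0349, 0.2144] F [-0.6, -0.8, -0.1] open -0.002
0.00 t78.9 p [0.4836, 0.0349, 0.191] F [-0.3, -0.8, 0.3] open 0.002
```

Forces stayed near zero, which would fit if gravity balances hinge friction. I'll press down to make sure it is shut, then compare the image with the earlier shut one numerically.

```bash
python3 - <<'E'
from lib import *
for dz in(-.002,-.004,-.006,-.008,-.010):
    arm.line_to(C(0,dz=dz),.03); f=arm.read_ft_force()[2]; st("%.3f"%dz)
    if f>12: break
p=arm.read_tool_pos(); arm.line_to([p[0],p[1],.32],.2); arm.movep([.45,.30,.36],down(0))
t=snapshot("top"); s=snapshot("scene"); cv2.imwrite("pics/t12.png",t);cv2.imwrite("pics/s12.png",s)
h=lambda im:cv2.inRange(cv2.cvtColor(im,cv2.COLOR_BGR2HSV),(5,150,120),(20,255,255))[175:250,300:380]
for f in("t1","t6","t12"):
    v,u=np.nonzero(h(cv2.imread(f"pics/{f}.png"))); print(f,len(u),u.min()+300,u.max()+300,v.min()+175,v.max()+175)
I=t.astype(int);m=(I[...,2]>130)&(I[...,1]<70)&(I[...,0]<70);v,u=np.nonzero(m[160:245,340:380]);print("key",u.mean()+340,v.mean()+160,u.min()+340,u.max()+340,v.min()+160,v.max()+160)
print(tray(t))
E
```

```text
-0.002 t79.2 p [0.4837, 0.0348, 0.1906] F [-3.6, 1.3, 14.9] open 0.002
t1 1928 314 368 190 233
t6 3 321 360 180 181
t12 1940 314 368 190 232
key 358.27777777777777 230.94444444444446 353 363 230 232
(array([ 0.47388749, -0.32639225]), np.float64(0.17764277448551624), [0.137, 0.178])
```

The panel is shut, as the window pixels match the initial image, and the tray hasn't moved. Now I'll lock the key.

```bash
python3 - <<'E'
from lib import *
k=np.array([.4828,-.033])
arm.move_gripper(.5,40); arm.movep([*k,.30],down(-np.pi/2)); arm.line_to([*k,.203]); st("at")
arm.move_gripper(0,40); st("grip")
for a in np.linspace(-np.pi/2,.03,7)[1:]:
    arm.movep([*k,.203],down(a)); st("%.2f"%a); print(np.round(arm.read_wrist_torque(),2))
arm.pause(.3); arm.move_gripper(.5); arm.line_to([*k,.30],.2); arm.movep([.45,.30,.36],down(0)); st()
t=snapshot("top");s=snapshot("scene"); cv2.imwrite("pics/t13.png",t);cv2.imwrite("pics/s13.png",s)
cv2.imwrite("pics/c13.png",np.vstack([cv2.resize(t[165:265,260:460],None,fx=3,fy=3,interpolation=2),cv2.resize(s[150:250,300:500],None,fx=3,fy=3,interpolation=2)]))
E
```

```text
at t83.7 p [0.4833, -0.0331, 0.2036] F [0.4, -0.2, 1.2] open 0.498
grip t84.1 p [0.4832, -0.0331, 0.2038] F [-1.9, 0.7, 4.7] open 0.096
-1.30 t84.4 p [0.4832, -0.0331, 0.2037] F [-1.6, 0.6, 7.6] open 0.090
[0.17 0.21 0.01]
-1.04 t84.7 p [0.4831, -0.0332, 0.2037] F [-1.2, 0.8, 8.6] open 0.094
[0.24 0.2  0.12]
-0.77 t85.0 p [0.4832, -0.0332, 0.2037] F [-1.6, 1.1, 10.0] open 0.093
[0.26 0.31 0.04]
-0.50 t85.3 p [0.4831, -0.0332, 0.2037] F [-2.0, 0.9, 9.4] open 0.098
[0.19 0.32 0.07]
-0.24 t85.7 p [0.4831, -0.0332, 0.2037] F [-0.8, 0.2, 9.1] open 0.096
[0.18 0.38 0.09]
0.03 t86.0 p [0.4831, -0.0333, 0.2037] F [-1.8, 1.1, 9.8] open 0.101
[ 0.26  0.27 -0.51]
 t88.6 p [0.4506, 0.298, 0.3596] F [-0.6, 0.4, -1.1] open 0.499
```

View pics/c13.png

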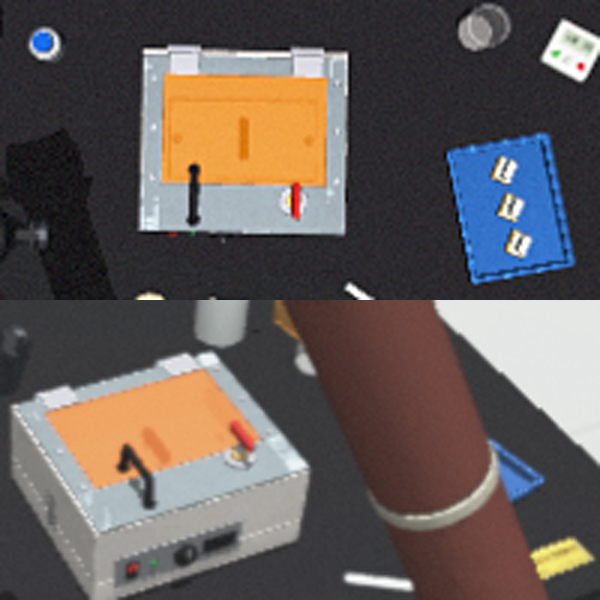

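The panel is shut with the key bar front to back at (296,200). The cover plate is in place under the window, and the three blocks stand in the tray near (510,207). Handing in.

```bash
python3 -c "
from station import ticket; print(ticket.finish_job())"
```

```text
the job is handed in; nothing more can be done
None
```

The job is handed in: all three blocks that were there stand in the tray, the cover plate is seated flush over the pins, the panel is shut and the key is locked; the hand-in call did not report a verdict.

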